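# Eye drops from the push-latch drawer

### The job

Press gently on the front of the blue eyedrop drawer, which has no handle, until its latch lets go and it springs out by itself, then take hold of it and pull it wide open. Take out the eyedrop bottle with the green cap and stand it upright, without dropping it, wholly on the round blue coaster. Leave the drawer wide open, the orange-capped bottle in its cell, and the cup, mirror and thermometer case undisturbed.

Things in the scene. Friction and masses are not known exactly. Their poses are not given: they have to be found in the camera images.
- unit: White plastic eyedrop case fixed to the cart, 196 mm deep, 140 wide, 82 high, with a blue drawer. Origin on the cart's top under the middle of the outer face of the drawer's front when shut. x points into the case (away from the robot, give or take the yaw), y along the drawer front, z up. The case's front edge is at x = +28 mm, its back at +224 mm.
- drawer (a joint): Opening of the blue drawer along the case's -x, in m: 0 latched shut, negative when pressed in, 0.130 fully open at a stop. Latched, it cannot be pulled. Once its latch has let go and the pressing finger backs away, a spring drives it out to about 45 mm; from there it slides freely (under 2 N) and stays where it is left. The latch does not catch again.
- drawer_front_top (a point): Middle of the top of the drawer's front, half way through its thickness; moves with the drawer. The front is an upright block 26 mm thick, 128 wide, from 6 to 74 mm above the cart, standing proud of the case. The drawer's two bottle cells are centred 75 mm behind this point, 30 mm left and right; 32 mm square, floor 10 mm and wall tops 28 mm above the cart.
- drawer_front_face (a point): Middle of the outer face of the drawer's front, 50 mm above the cart: press here. Moves with the drawer. Pressing meets 5 to 13 N of spring; the latch lets go somewhere between 5 and 23 mm in (different every time, nothing shows where), a firm stop follows 2 to 4 mm later. Do not force it against the stop: 30 N breaks the latch.
- bottle_green: White eyedrop bottle with a green cap, the one wanted: upright cylinder 26 mm in diameter, 62 mm high (the cap is the top 20 mm, same diameter), about 30 g. Origin at the centre of its underside, z up its axis. It stands on the drawer's floor in one of the two cells (which one varies) and can be reached from above only with the drawer wide open.
- bottle_orange: The same bottle with an orange cap, in the other cell: to be left there.
- coaster: Blue ceramic coaster, a flat disc of 96 mm diameter, 8 mm thick, fixed to the cart. Origin at the centre of its underside.
- mirror: Round mirror of 132 mm diameter on a white ceramic foot of 100 mm diameter, 195 mm high in all, standing loose behind the coaster. Origin at the centre of the foot's underside.
- cup: White enamel cup with lid and blue knob, 74 mm diameter, 90 mm high, standing loose. Origin at the centre of its underside.
- thermo_case: Steel thermometer case lying loose, 120 x 26 x 14 mm, long along its x. Origin at the centre of its underside.
Not all that is in view belongs to the job. What is meant by the coaster is not brown, pink or purple, and is the larger of those in its own colour.

How it is judged:
By the outcome, as a careful person would: the job done as asked, in the order asked, and still so for the second after the job is handed in, with the robot touching nothing.
It also fails if it takes over 64 s, if anything falls off the work surface, if the arm or the gripper's body presses on something with over 40 N, if the wrist force passes 120 N, or if a joint passes its speed limit or range.

### The arm

A 6-joint arm with a two-finger parallel gripper is mounted at the origin on the work surface. World frame = base frame: x ahead of the robot, y to its left, z up, the work surface at z = 0. Lengths are in m, angles in rad, forces in N, time in s.
With the tool pointing down it reaches from about 0.3 to 0.75 m from the base axis. Payload 8.5 kg.
Tool frame: the origin (TCP) lies on the centre line of the jaws, within the pads' length; the fingertips stand 17 mm ahead of it and the grasp point (between the pads) lies 2 mm behind it; y points along the fingers, z is the direction in which the jaws open and shut, and the axes are right-handed (so a half turn about y gives the same grasp; the last joint's range is limited). The gripper opens to 85 mm and grips with 20 to 120 N. Pads are 22 mm wide; open, the fingers measure 114 mm over their backs; the gripper's body (76 mm by 85 mm) begins 54 mm behind the grasp point. The pads swing forward as they close: fully open they stand 13 mm farther back than shut.
Start: joints at [1.038, 0.381, 1.297, -0, 1.464, -0.215], TCP at [0.172, 0.522, 0.248] pointing down, gripper open.
Joint ranges: [-3.11, 3.11], [-0.89, 2.33], [0.22, 2.48], [-1.42, 4.56], [0.17, 2.85], [-2.88, 2.88]. Speed limits (rad/s): [2.39, 2.39, 3.14, 3.14, 3.14, 3.14].

### API

Orientations are given as a unit quaternion [w, x, y, z].
In Python, from bench import manip gives the robot as it stands.
- The arm moves only by the tool arm_command, never from a script. Its argument "steps" is a list of rows, each an object of numbers: "tx", "ty", "tz": the shift along the tool's x, y, z in cm; "wx", "wy", "wz": the turn, a rotation vector about the tool's x, y, z in degrees. A call has 1 to 20 rows; each row is the pose to reach, as a shift and turn from the pose commanded when the call began, along the tool's axes at that moment; what a row does not reach only later rows make up. A row lasts 1/8 s, in which the tool goes at most 62.5 mm and 10.7 degrees, less where a joint would pass 70% of its speed; a pose out of reach is approached as far as the arm can. A call with a gripper value outside its range is refused whole. "grip" is the opening, from 0 (shut) to 1 (fully open), set as the call begins (left out, the last holds). The fingers move at their own pace and stop on an object; "grip_force" is the grip in N (left out, the last holds). Time passes only in rows, so rows that repeat a pose let the fingers close. It gives the time, the measured TCP pose, the force and the opening at its end, in the units of the state.
- manip.get_obs(): the state, without advancing time (a new reading comes with each control period).
- manip.read_camera(name): name is "scene" or "top"; returns the picture (480x640x3 uint8, red, green, blue); there is no depth.
- manip.calibration(name): a dict with "fov_y" (degrees; the focal length in pixels is half the picture's height over the tangent of half this angle, whatever the lens; pixels are square), "cx", "cy" (the principal point, pixels), "view" (4x4, takes a point from world to camera coordinates). Camera axes: x right, y up, looking along -z (the intrinsics and any distortion apply to the point x, -y, -z); pixel columns grow to the right and rows downward; lengths in m; the calibration is good to about 2 mm. A picture is of the moment at which its call begins. calibration takes no time and is no camera call.
- manip.hand_in(): hands the job in, once; it reports no verdict.
Trained networks look in the newest picture that a camera, given by its name, has taken for a name from the list of things; names that differ only in an ending like _2 or _b are one class to them, and where a whole thing is asked for, a point or a joint stands for the part that bears it (a point fixed in the world has none). Each returns a list of dicts, best first, with "score" (0 to 1); they miss things now and then, are a little off and sometimes report something else, mostly with a low value. They report only what shows in the picture. A call takes as long as a camera call. They do not tell look-alikes from the thing itself.
- manip.look_for(thing, camera): "box" ([left, top, width, height] in pixels, round what is visible of it).
The state is a dict: "clock": time; "joint_positions": joint angles; "joint_vel": joint speeds; "joint_efforts": joint torques, N m; "eef_pos": TCP position; "tool_rot": TCP orientation; "force": force on the tool from outside, world axes, zero at the start; "torque": the same for the moment, N m; "opening": finger opening in m.
Only numpy, scipy, OpenCV 4.12 (cv2) and the standard library are available. Lean on these libraries where they do the work, as an engineer would, in place of code of your own. Each camera call takes 0.05 s, during which the arm holds its last target. There are 200 camera calls.

## Working session

There is one attempt and no reset: what is moved stays moved. The work goes in short steps, Python scripts to look and compute and a tool call to move; the robot and the scene stay as the last step left them, time stands still between calls to the robot, and variables do not carry over. Pictures are saved under pics/ and viewed, about 8 in all and at most 12, crops included, and the job is handed in when it is done.

Besides the shell and the picture viewer there is one more tool, called after "Request:" as a command line: name --argument value ..., lists and objects as JSON in quotes. arm_command: Moves the arm, as the interface text tells. Its arguments: {"type":"object","properties":{"steps":{"type":"array"},"grip":{"type":"number"},"grip_force":{"type":"number"}},"required":["steps"]}

```bash
ls; mkdir -p pics; python3 - <<'E'
from bench import manip
import cv2,numpy as np
for c in("scene","top"):
    im=manip.read_camera(c); cv2.imwrite(f"pics/{c}0.png",im[:,:,::-1])
    k=manip.calibration(c); print(c,{a:(np.round(b,4).tolist() if not isinstance(b,str) else b) for a,b in k.items()})
    for t in("unit","drawer_front_face","bottle_green","coaster","mirror","cup","thermo_case"):
        print(t,[(np.round(d["box"]).tolist(),round(d["score"],2)) for d in manip.look_for(t,c)][:4])
o=manip.get_obs();print({a:np.round(b,3).tolist() for a,b in o.items()})
E
```

```text
pics
scene {'fov_y': 57.5526, 'cx': 322.0448, 'cy': 238.6819, 'view': [[0.5813, 0.8135, 0.0181, -0.2983], [-0.629, 0.4352, 0.6442, 0.3501], [0.5162, -0.3859, 0.7646, -1.131], [0.0, 0.0, 0.0, 1.0]]}
unit [([392.0, 167.0, 148.0, 127.0], 0.81), ([394.0, 167.0, 55.0, 55.0], 0.38)]
drawer_front_face [([391.0, 162.0, 56.0, 58.0], 0.64)]
bottle_green [([393.0, 170.0, 58.0, 49.0], 0.43)]
coaster [([103.0, 259.0, 61.0, 44.0], 0.98), ([200.0, 332.0, 44.0, 38.0], 0.8), ([168.0, 292.0, 42.0, 38.0], 0.74), ([223.0, 258.0, 55.0, 49.0], 0.66)]
mirror [([268.0, 280.0, 88.0, 103.0], 0.86)]
cup [([348.0, 232.0, 45.0, 57.0], 0.63)]
thermo_case [([281.0, 185.0, 46.0, 43.0], 0.89)]
top {'fov_y': 48.7228, 'cx': 312.6967, 'cy': 241.2535, 'view': [[0.0114, -0.9999, -0.0013, -0.0503], [0.9839, 0.011, 0.1787, -0.6078], [-0.1786, -0.0033, 0.9839, -1.1241], [0.0, 0.0, 0.0, 1.0]]}
unit [([174.0, 157.0, 73.0, 102.0], 0.91)]
drawer_front_face [([177.0, 241.0, 61.0, 18.0], 0.78)]
bottle_green [([345.0, 164.0, 58.0, 55.0], 0.17)]
coaster [([430.0, 302.0, 41.0, 42.0], 0.98), ([403.0, 217.0, 30.0, 31.0], 0.9), ([407.0, 260.0, 31.0, 30.0], 0.75), ([352.0, 250.0, 44.0, 44.0], 0.72)]
mirror [([342.0, 166.0, 65.0, 49.0], 0.77)]
cup [([278.0, 201.0, 35.0, 39.0], 0.77)]
thermo_case [([285.0, 283.0, 17.0, 53.0], 0.77)]
{'clock': 0.8, 'joint_positions': [1.038, 0.381, 1.297, 0.0, 1.464, -0.215], 'joint_vel': [0.001, -0.0, 0.0, 0.0, 0.0, 0.0], 'joint_efforts': [0.002, -44.83, -23.146, -0.0, 0.0, -0.0], 'eef_pos': [0.172, 0.522, 0.248], 'tool_rot': [0.698, -0.698, 0.112, -0.112], 'force': [0.222, -0.337, 0.606], 'torque': [0.028, -0.009, 0.009], 'opening': 0.085}
```

```bash
cat > h.py <<'E'
from bench import manip
import cv2,numpy as np
from scipy.spatial.transform import Rotation as R
def cal(c):
    k=manip.calibration(c); return 240/np.tan(np.radians(k["fov_y"])/2),k["cx"],k["cy"],np.array(k["view"])
def ray(c,u,v,z):
    f,cx,cy,V=cal(c); d=V[:3,:3].T@np.array([(u-cx)/f,-(v-cy)/f,-1]); o=-V[:3,:3].T@V[:3,3]
    return o+d*(z-o[2])/d[2]
def proj(c,p):
    f,cx,cy,V=cal(c); q=V[:3,:3]@np.asarray(p)+V[:3,3]; return np.array([cx+f*q[0]/-q[2],cy-f*q[1]/-q[2]])
def pose():
    o=manip.get_obs(); q=o["tool_rot"]; return np.array(o["eef_pos"]),R.from_quat([q[1],q[2],q[3],q[0]]),o
def to(p,Rm=None):
    """shift (cm) and turn (deg) in tool axes from the present measured pose"""
    e,r,_=pose(); print("t",np.round(r.inv().apply(np.array(p)-e)*100,2),"w",np.round((r.inv()*Rm).as_rotvec(degrees=True),1) if Rm is not None else "")
E
python3 - <<'E'
from h import *
t=cv2.imread("pics/top0.png"); s=cv2.imread("pics/scene0.png")
a=cv2.resize(t[140:360,160:490],None,fx=2.4,fy=2.4,interpolation=cv2.INTER_CUBIC)
cv2.imwrite("pics/topcrop.png",a)
for (l,tp,w,h) in ((430,302,41,42),(403,217,30,31),(407,260,31,30),(352,250,44,44)):
    c=ray("top",l+w/2,tp+h/2,.008); d=ray("top",l+w,tp+h/2,.008)-ray("top",l,tp+h/2,.008)
    print(c.round(3),np.linalg.norm(d).round(3),proj("scene",c).round())
print("pose",pose()[1].as_matrix().round(3))
E
```

```text
[ 0.433 -0.355  0.008] 0.092 [130. 280.]
[ 0.64  -0.287  0.008] 0.07 [220. 349.]
[ 0.541 -0.295  0.008] 0.071 [188. 307.]
[ 0.547 -0.184  0.008] 0.101 [248. 278.]
pose [[ 0.95  -0.     0.312]
 [-0.312  0.     0.95 ]
 [-0.    -1.     0.   ]]
```

View pics/scene0.png

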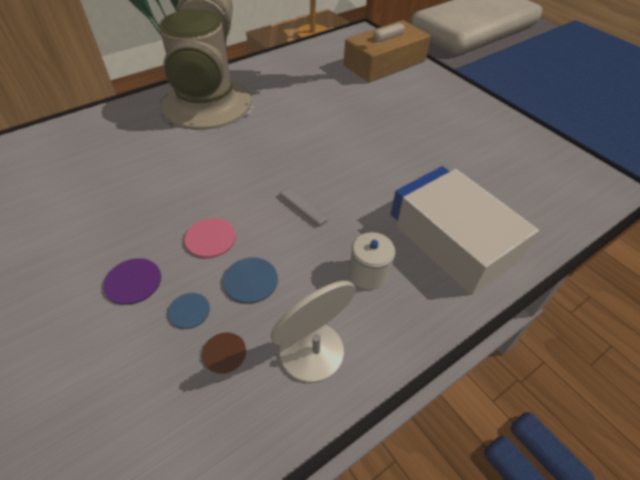

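View pics/topcrop.png

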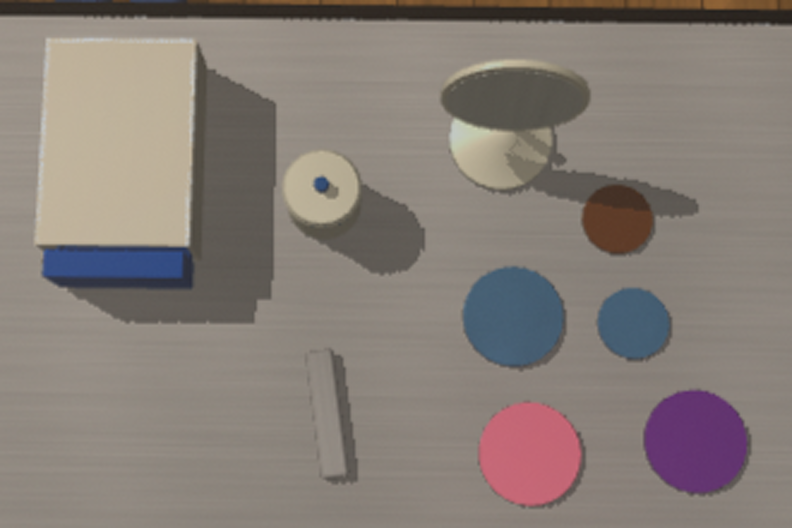

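The list for the coaster is: large blue (top 374,272, 101 mm), small blue (424,275, 70 mm), pink (381,329), purple (450,323) and brown (418,232). By description I want the large blue one. The blue-fronted case is at top-picture (207,205), with the cup to its right, the mirror behind the coaster and the thermometer case at (296,312). Next I fit the case pose and check the coaster in a close crop.

```bash
python3 - <<'E'
from h import *
g=lambda u,v:(160+(u+.5)/2.4-.5,140+(v+.5)/2.4-.5)
cs=[ray("top",*g(*p),.082) for p in((46,38),(196,38),(190,246),(37,246))]
print("case corners",np.round(cs,3)); print("front top edge",[ray("top",*g(*p),.074).round(3) for p in((43,278),(184,277))])
# fit unit x,y,yaw to case-top corners
from scipy.optimize import least_squares
def res(q):
    c,s=np.cos(q[2]),np.sin(q[2]); 
    P=[(.224,.07),(.224,-.07),(.028,-.07),(.028,.07)]; e=[]
    for (x,y),p in zip(P,((46,38),(196,38),(190,246),(37,246))): e+=list(proj("top",[q[0]+c*x-s*y,q[1]+s*x+c*y,.082])-g(*p))
    for (x,y),p in zip([(0,.064),(0,-.064)],((43,278),(184,277))): e+=list(proj("top",[q[0]+c*x-s*y,q[1]+s*x+c*y,.074])-g(*p))
    return e
r=least_squares(res,[.6,.2,0]); q=r.x; print(q.round(4),np.degrees(q[2]),np.round(r.fun,1))
c,s=np.cos(q[2]),np.sin(q[2]); U=lambda x,y,z:np.array([q[0]+c*x-s*y,q[1]+s*x+c*y,z])
im=cv2.imread("pics/scene0.png")
for x,y,z in((0,.064,.074),(0,-.064,.074),(0,.064,.006),(.028,.07,.082),(.028,-.07,.082),(.224,-.07,.082),(.224,.07,.082)):
    cv2.circle(im,tuple(int(v*1) for v in proj("scene",U(x,y,z)).round()),1,(0,0,255),-1)
for a in np.linspace(0,6.28,16): cv2.circle(im,tuple(int(v) for v in proj("scene",[.547+.048*np.cos(a),-.184+.048*np.sin(a),.008]).round()),1,(0,255,255),-1)
cv2.imwrite("pics/chk.png",cv2.resize(im[150:370,160:560],None,fx=2,fy=2))
x=np.array([c,s,0]);y=np.array([0,0,-1.]);Rm=R.from_matrix(np.c_[x,y,np.cross(x,y)])
to(U(-.04,0,.20),Rm); to(U(-.04,0,.06),Rm); print(U(-.04,0,.06))
b=ray("top",278+17.5,201+15,.085);print("cup",b)
E
```

```text
case corners [[0.795 0.258 0.082]
 [0.797 0.118 0.082]
 [0.599 0.117 0.082]
 [0.598 0.255 0.082]]
front top edge [array([0.57 , 0.25 , 0.074]), array([0.572, 0.122, 0.074])]
[0.5712 0.1859 0.0108] 0.6179051550689942 [-0.1  0.2 -0.   0.3  0.2 -0.2 -0.5 -0.2  0.1 -0.2  0.2  0.2]
t [ 44.66   4.83 -20.78] w [ -0.  -18.8  -0. ]
t [ 44.66  18.83 -20.78] w [ -0.  -18.8  -0. ]
[0.53117811 0.18551031 0.06      ]
cup [ 0.65849001 -0.0052952   0.085     ]
```

View pics/chk.png

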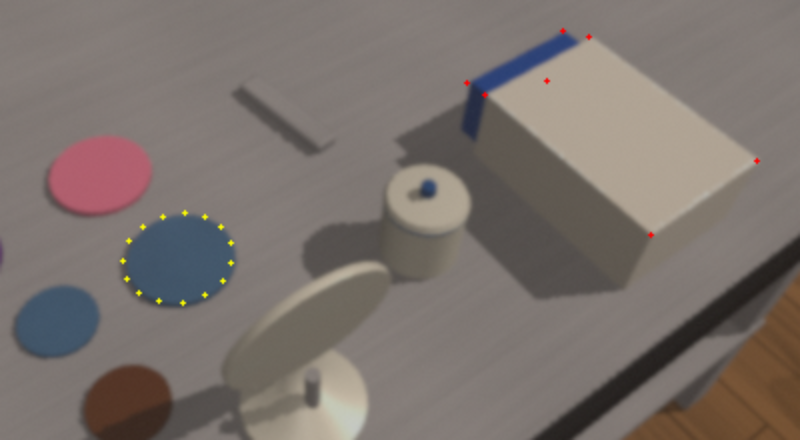

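The fit agrees in both cameras to within 2–3 px. The large blue coaster is outlined correctly, next to the smaller one at crop (57,320). Now I move in front of the drawer with the fingers shut.

Request:
arm_command --steps '[{"tx": 4,"ty": 0,"tz": -2,"wy": -4},{"tx": 8,"ty": 1,"tz": -4,"wy": -8},{"tx": 12,"ty": 1,"tz": -6,"wy": -12},{"tx": 16,"ty": 2,"tz": -8,"wy": -16},{"tx": 20,"ty": 2,"tz": -10,"wy": -18.8},{"tx": 25,"ty": 3,"tz": -12,"wy": -18.8},{"tx": 30,"ty": 4,"tz": -14,"wy": -18.8},{"tx": 34,"ty": 4.8,"tz": -16,"wy": -18.8},{"tx": 38,"ty": 4.8,"tz": -18,"wy": -18.8},{"tx": 42,"ty": 7,"tz": -20,"wy": -18.8},{"tx": 44.6,"ty": 11,"tz": -20.8,"wy": -18.8},{"tx": 44.6,"ty": 15,"tz": -20.8,"wy": -18.8},{"tx": 44.6,"ty": 18.8,"tz": -20.8,"wy": -18.8},{"tx": 44.6,"ty": 18.8,"tz": -20.8,"wy": -18.8},{"tx": 44.6,"ty": 18.8,"tz": -20.8,"wy": -18.8}]' --grip 0

```text
invalid input
```

Request:
arm_command --steps '[{"tx": 4,"ty": 0,"tz": -2,"wx": 0,"wy": -4,"wz": 0},{"tx": 8,"ty": 1,"tz": -4,"wx": 0,"wy": -8,"wz": 0},{"tx": 12,"ty": 1,"tz": -6,"wx": 0,"wy": -12,"wz": 0},{"tx": 16,"ty": 2,"tz": -8,"wx": 0,"wy": -16,"wz": 0},{"tx": 20,"ty": 2,"tz": -10,"wx": 0,"wy": -18.8,"wz": 0},{"tx": 25,"ty": 3,"tz": -12,"wx": 0,"wy": -18.8,"wz": 0},{"tx": 30,"ty": 4,"tz": -14,"wx": 0,"wy": -18.8,"wz": 0},{"tx": 34,"ty": 4.8,"tz": -16,"wx": 0,"wy": -18.8,"wz": 0},{"tx": 38,"ty": 4.8,"tz": -18,"wx": 0,"wy": -18.8,"wz": 0},{"tx": 42,"ty": 7,"tz": -20,"wx": 0,"wy": -18.8,"wz": 0},{"tx": 44.6,"ty": 11,"tz": -20.8,"wx": 0,"wy": -18.8,"wz": 0},{"tx": 44.6,"ty": 15,"tz": -20.8,"wx": 0,"wy": -18.8,"wz": 0},{"tx": 44.6,"ty": 18.8,"tz": -20.8,"wx": 0,"wy": -18.8,"wz": 0},{"tx": 44.6,"ty": 18.8,"tz": -20.8,"wx": 0,"wy": -18.8,"wz": 0},{"tx": 44.6,"ty": 18.8,"tz": -20.8,"wx": 0,"wy": -18.8,"wz": 0}]' --grip 0

```text
clock: 2.68
eef_pos: [0.5313, 0.1857, 0.0618]
tool_rot: [0.707, -0.707, -0.004, 0.003]
force: [0.6, 0.2, -0.4]
opening: -0.0
```

Request:
arm_command --steps '[{"tx": 1.2,"ty": 0,"tz": 0,"wx": 0,"wy": 0,"wz": 0},{"tx": 2.2,"ty": 0,"tz": 0,"wx": 0,"wy": 0,"wz": 0},{"tx": 2.5,"ty": 0,"tz": 0,"wx": 0,"wy": 0,"wz": 0},{"tx": 2.7,"ty": 0,"tz": 0,"wx": 0,"wy": 0,"wz": 0},{"tx": 2.7,"ty": 0,"tz": 0,"wx": 0,"wy": 0,"wz": 0}]'

```text
clock: 3.3
eef_pos: [0.5575, 0.1858, 0.0603]
tool_rot: [-0.707, 0.707, 0.004, -0.004]
force: [0.2, -0.2, 0.9]
opening: -0.0001
```

Request:
arm_command --steps '[{"tx": 0.1,"ty": 0,"tz": 0,"wx": 0,"wy": 0,"wz": 0},{"tx": 0.2,"ty": 0,"tz": 0,"wx": 0,"wy": 0,"wz": 0},{"tx": 0.2,"ty": 0,"tz": 0,"wx": 0,"wy": 0,"wz": 0}]'

```text
clock: 3.68
eef_pos: [0.5595, 0.1858, 0.0603]
tool_rot: [-0.707, 0.707, 0.004, -0.004]
force: [-0.9, 0.3, -0.9]
opening: -0.0001
```

Request:
arm_command --steps '[{"tx": 0.1,"ty": 0,"tz": 0,"wx": 0,"wy": 0,"wz": 0},{"tx": 0.2,"ty": 0,"tz": 0,"wx": 0,"wy": 0,"wz": 0},{"tx": 0.2,"ty": 0,"tz": 0,"wx": 0,"wy": 0,"wz": 0}]'

```text
clock: 4.05
eef_pos: [0.5613, 0.1858, 0.0603]
tool_rot: [-0.707, 0.707, 0.003, -0.004]
force: [-2.4, 0.4, 1.0]
opening: -0.0002
```

Request:
arm_command --steps '[{"tx": 0.1,"ty": 0,"tz": 0,"wx": 0,"wy": 0,"wz": 0},{"tx": 0.2,"ty": 0,"tz": 0,"wx": 0,"wy": 0,"wz": 0},{"tx": 0.2,"ty": 0,"tz": 0,"wx": 0,"wy": 0,"wz": 0}]'

```text
clock: 4.42
eef_pos: [0.5627, 0.1858, 0.0603]
tool_rot: [-0.707, 0.707, 0.003, -0.004]
force: [-5.3, -0.1, 3.4]
opening: 0.0001
```

Request:
arm_command --steps '[{"tx": 0.1,"ty": 0,"tz": 0,"wx": 0,"wy": 0,"wz": 0},{"tx": 0.2,"ty": 0,"tz": 0,"wx": 0,"wy": 0,"wz": 0},{"tx": 0.2,"ty": 0,"tz": 0,"wx": 0,"wy": 0,"wz": 0}]'

```text
clock: 4.8
eef_pos: [0.5646, 0.1858, 0.0603]
tool_rot: [-0.707, 0.707, 0.003, -0.004]
force: [-5.4, 0.1, 2.9]
opening: -0.0001
```

Request:
arm_command --steps '[{"tx": 0.1,"ty": 0,"tz": 0,"wx": 0,"wy": 0,"wz": 0},{"tx": 0.2,"ty": 0,"tz": 0,"wx": 0,"wy": 0,"wz": 0},{"tx": 0.2,"ty": 0,"tz": 0,"wx": 0,"wy": 0,"wz": 0},{"tx": -0.5,"ty": 0,"tz": 0,"wx": 0,"wy": 0,"wz": 0},{"tx": -1.2,"ty": 0,"tz": 0,"wx": 0,"wy": 0,"wz": 0},{"tx": -1.2,"ty": 0,"tz": 0,"wx": 0,"wy": 0,"wz": 0}]'

```text
clock: 5.55
eef_pos: [0.5533, 0.1858, 0.0604]
tool_rot: [0.707, -0.707, -0.004, 0.004]
force: [0.6, -0.3, -0.4]
opening: 0.0001
```

Request:
arm_command --steps '[{"tx": 0.8,"ty": 0,"tz": 0,"wx": 0,"wy": 0,"wz": 0},{"tx": 1.5,"ty": 0,"tz": 0,"wx": 0,"wy": 0,"wz": 0},{"tx": 1.6,"ty": 0,"tz": 0,"wx": 0,"wy": 0,"wz": 0},{"tx": 1.6,"ty": 0,"tz": 0,"wx": 0,"wy": 0,"wz": 0},{"tx": 0.7,"ty": 0,"tz": 0,"wx": 0,"wy": 0,"wz": 0},{"tx": 0,"ty": 0,"tz": 0,"wx": 0,"wy": 0,"wz": 0},{"tx": 0,"ty": 0,"tz": 0,"wx": 0,"wy": 0,"wz": 0}]'

```text
clock: 6.42
eef_pos: [0.5534, 0.1857, 0.0604]
tool_rot: [-0.707, 0.707, 0.004, -0.004]
force: [0.2, 0.8, -1.0]
opening: -0.0001
```

Request:
arm_command --steps '[{"tx": 0.8,"ty": 0,"tz": 0,"wx": 0,"wy": 0,"wz": 0},{"tx": 1.6,"ty": 0,"tz": 0,"wx": 0,"wy": 0,"wz": 0},{"tx": 1.8,"ty": 0,"tz": 0,"wx": 0,"wy": 0,"wz": 0},{"tx": 1.8,"ty": 0,"tz": 0,"wx": 0,"wy": 0,"wz": 0},{"tx": 0.8,"ty": 0,"tz": 0,"wx": 0,"wy": 0,"wz": 0},{"tx": 0,"ty": 0,"tz": 0,"wx": 0,"wy": 0,"wz": 0},{"tx": 0,"ty": 0,"tz": 0,"wx": 0,"wy": 0,"wz": 0}]'

```text
clock: 7.3
eef_pos: [0.5533, 0.1858, 0.0605]
tool_rot: [-0.707, 0.707, 0.004, -0.004]
force: [0.0, -0.4, 0.8]
opening: -0.0002
```

Request:
arm_command --steps '[{"tx": 0.8,"ty": 0,"tz": 0,"wx": 0,"wy": 0,"wz": 0},{"tx": 1.7,"ty": 0,"tz": 0,"wx": 0,"wy": 0,"wz": 0},{"tx": 2.0,"ty": 0,"tz": 0,"wx": 0,"wy": 0,"wz": 0},{"tx": 2.0,"ty": 0,"tz": 0,"wx": 0,"wy": 0,"wz": 0},{"tx": 0.9,"ty": 0,"tz": 0,"wx": 0,"wy": 0,"wz": 0},{"tx": 0,"ty": 0,"tz": 0,"wx": 0,"wy": 0,"wz": 0},{"tx": 0,"ty": 0,"tz": 0,"wx": 0,"wy": 0,"wz": 0}]'

```text
clock: 8.18
eef_pos: [0.5533, 0.1858, 0.0605]
tool_rot: [-0.707, 0.707, 0.004, -0.004]
force: [0.4, -0.4, 0.5]
opening: 0.0002
```

Request:
arm_command --steps '[{"tx": 1.0,"ty": 0,"tz": 0,"wx": 0,"wy": 0,"wz": 0},{"tx": 1.9,"ty": 0,"tz": 0,"wx": 0,"wy": 0,"wz": 0},{"tx": 2.2,"ty": 0,"tz": 0,"wx": 0,"wy": 0,"wz": 0},{"tx": 2.2,"ty": 0,"tz": 0,"wx": 0,"wy": 0,"wz": 0},{"tx": 1.0,"ty": 0,"tz": 0,"wx": 0,"wy": 0,"wz": 0},{"tx": 0,"ty": 0,"tz": 0,"wx": 0,"wy": 0,"wz": 0},{"tx": 0,"ty": 0,"tz": 0,"wx": 0,"wy": 0,"wz": 0}]'

```text
clock: 9.05
eef_pos: [0.5518, 0.1858, 0.0601]
tool_rot: [-0.707, 0.707, 0.003, -0.005]
force: [-5.0, -0.3, 1.2]
opening: -0.0003
```

Force still pushing past the rest position means the latch has let go. I back away, rise, turn and open the gripper.

Request:
arm_command --steps '[{"tx": -2,"ty": 0,"tz": 0,"wx": 0,"wy": 0,"wz": 0},{"tx": -4,"ty": 0,"tz": 0,"wx": 0,"wy": 0,"wz": 0},{"tx": -6,"ty": 0,"tz": 0,"wx": 0,"wy": 0,"wz": 0},{"tx": -8,"ty": 0,"tz": 0,"wx": 0,"wy": 0,"wz": 0},{"tx": -10,"ty": 0,"tz": 0,"wx": 0,"wy": 0,"wz": 0},{"tx": -10,"ty": -4,"tz": 0,"wx": 0,"wy": 0,"wz": 0},{"tx": -10,"ty": -9,"tz": 0,"wx": 0,"wy": 10,"wz": 0},{"tx": -10,"ty": -9,"tz": 0,"wx": 0,"wy": 20,"wz": 0},{"tx": -10,"ty": -9,"tz": 0,"wx": 0,"wy": 30,"wz": 0},{"tx": -10,"ty": -9,"tz": 0,"wx": 0,"wy": 40,"wz": 0},{"tx": -10,"ty": -9,"tz": 0,"wx": 0,"wy": 50,"wz": 0},{"tx": -10,"ty": -9,"tz": 0,"wx": 0,"wy": 60,"wz": 0},{"tx": -10,"ty": -9,"tz": 0,"wx": 0,"wy": 70,"wz": 0},{"tx": -10,"ty": -9,"tz": 0,"wx": 0,"wy": 80,"wz": 0},{"tx": -10,"ty": -9,"tz": 0,"wx": 0,"wy": 90,"wz": 0},{"tx": -10,"ty": -9,"tz": 0,"wx": 0,"wy": 90,"wz": 0}]'

```text
clock: 11.05
eef_pos: [0.4537, 0.1846, 0.1505]
tool_rot: [0.503, -0.503, 0.497, -0.497]
force: [0.1, 0.2, 0.2]
opening: 0.0
```

```bash
python3 - <<'E'
from h import *
im=manip.read_camera("scene"); cv2.imwrite("pics/s2.png",im[130:330,300:580,::-1].repeat(2,0).repeat(2,1))
print(manip.look_for("drawer_front_face","scene"))
q=[.5712,.1859,.0108];c,s=np.cos(q[2]),np.sin(q[2]); U=lambda x,y,z:np.array([q[0]+c*x-s*y,q[1]+s*x+c*y,z])
for d in(.03,.045,.06): print(d,proj("scene",U(-d,.064,.074)).round(),proj("scene",U(-d,-.064,.074)).round(),proj("scene",U(-d+.026,-.064,.074)).round())
print(pose()[1].as_matrix().round(3),pose()[2]["joint_positions"]);to(U(-.045+.013,0,.06))
E
```

```text
[{'box': [375.5, 151.1, 59.3, 65.9], 'score': 0.92}]
0.03 [430. 157.] [383. 182.] [392. 189.]
0.045 [425. 153.] [378. 177.] [387. 185.]
0.06 [420. 150.] [373. 173.] [381. 181.]
[[ 0.014  0.001  1.   ]
 [-1.     0.     0.014]
 [-0.    -1.     0.001]] [ 1.44384175e-01  3.77809325e-01  1.61773746e+00 -7.34028195e-05
  1.14530041e+00  1.30521872e-01]
t [0.03 9.05 8.55] w
```

View pics/s2.png

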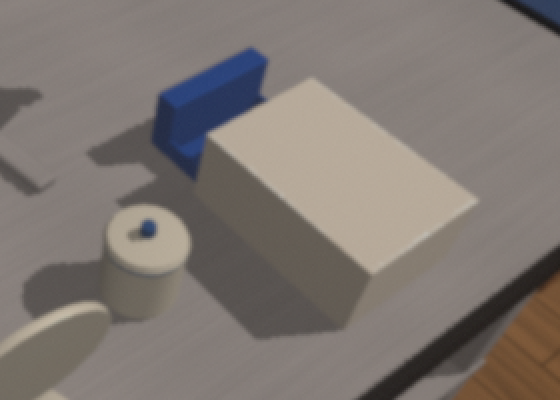

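The drawer is out about 45 mm (near corner at picture 382,178). Now I take hold of the front over its top.

Request:
arm_command --steps '[{"tx": 0,"ty": 0,"tz": 4,"wx": 0,"wy": 0,"wz": 0},{"tx": 0,"ty": 0,"tz": 8,"wx": 0,"wy": 0,"wz": 0},{"tx": 0,"ty": 0,"tz": 8.6,"wx": 0,"wy": 0,"wz": 0},{"tx": 0,"ty": 3,"tz": 8.6,"wx": 0,"wy": 0,"wz": 0},{"tx": 0,"ty": 6,"tz": 8.6,"wx": 0,"wy": 0,"wz": 0},{"tx": 0,"ty": 8,"tz": 8.6,"wx": 0,"wy": 0,"wz": 0},{"tx": 0,"ty": 9,"tz": 8.6,"wx": 0,"wy": 0,"wz": 0},{"tx": 0,"ty": 9,"tz": 8.6,"wx": 0,"wy": 0,"wz": 0}]' --grip 0.65

```text
clock: 12.15
eef_pos: [0.5391, 0.1856, 0.0602]
tool_rot: [-0.503, 0.503, -0.497, 0.497]
force: [1.3, 0.1, 0.8]
opening: 0.056
```

Request:
arm_command --steps '[{"tx": 0,"ty": 0,"tz": 0,"wx": 0,"wy": 0,"wz": 0},{"tx": 0,"ty": 0,"tz": 0,"wx": 0,"wy": 0,"wz": 0},{"tx": 0,"ty": 0,"tz": 0,"wx": 0,"wy": 0,"wz": 0},{"tx": 0,"ty": 0,"tz": 0,"wx": 0,"wy": 0,"wz": 0},{"tx": 0,"ty": 0,"tz": 0,"wx": 0,"wy": 0,"wz": 0},{"tx": 0,"ty": 0,"tz": 0,"wx": 0,"wy": 0,"wz": 0}]' --grip 0.1 --grip_force 30

```text
clock: 12.9
eef_pos: [0.54, 0.1857, 0.0612]
tool_rot: [0.503, -0.502, 0.497, -0.498]
force: [-0.2, 0.3, 5.3]
opening: 0.0257
```

Request:
arm_command --steps '[{"tx": 0,"ty": 0,"tz": -1,"wx": 0,"wy": 0,"wz": 0},{"tx": 0,"ty": 0,"tz": -2.5,"wx": 0,"wy": 0,"wz": 0},{"tx": 0,"ty": 0,"tz": -4,"wx": 0,"wy": 0,"wz": 0},{"tx": 0,"ty": 0,"tz": -5.5,"wx": 0,"wy": 0,"wz": 0},{"tx": 0,"ty": 0,"tz": -7,"wx": 0,"wy": 0,"wz": 0},{"tx": 0,"ty": 0,"tz": -7.6,"wx": 0,"wy": 0,"wz": 0},{"tx": 0,"ty": 0,"tz": -8.0,"wx": 0,"wy": 0,"wz": 0},{"tx": 0,"ty": 0,"tz": -8.0,"wx": 0,"wy": 0,"wz": 0}]'

```text
clock: 13.9
eef_pos: [0.4595, 0.1853, 0.0612]
tool_rot: [0.503, -0.502, 0.497, -0.498]
force: [-0.6, 3.4, 8.3]
opening: 0.0257
```

Request:
arm_command --steps '[{"tx": 0,"ty": 0,"tz": -0.1,"wx": 0,"wy": 0,"wz": 0},{"tx": 0,"ty": 0,"tz": -0.2,"wx": 0,"wy": 0,"wz": 0},{"tx": 0,"ty": 0,"tz": -0.3,"wx": 0,"wy": 0,"wz": 0},{"tx": 0,"ty": 0,"tz": -0.3,"wx": 0,"wy": 0,"wz": 0}]'

```text
clock: 14.4
eef_pos: [0.4569, 0.1853, 0.0612]
tool_rot: [0.503, -0.502, 0.497, -0.498]
force: [0.0, 3.5, 7.5]
opening: 0.0256
```

Request:
arm_command --steps '[{"tx": 0,"ty": 0,"tz": -0.1,"wx": 0,"wy": 0,"wz": 0},{"tx": 0,"ty": 0,"tz": -0.2,"wx": 0,"wy": 0,"wz": 0},{"tx": 0,"ty": 0,"tz": -0.2,"wx": 0,"wy": 0,"wz": 0}]'

```text
clock: 14.78
eef_pos: [0.4555, 0.1853, 0.0612]
tool_rot: [0.504, -0.501, 0.497, -0.498]
force: [2.3, 4.1, 6.0]
opening: 0.0258
```

Request:
arm_command --steps '[{"tx": 0,"ty": 0,"tz": 0,"wx": 0,"wy": 0,"wz": 0},{"tx": 0,"ty": 0,"tz": 0,"wx": 0,"wy": 0,"wz": 0},{"tx": 0,"ty": 0,"tz": 0,"wx": 0,"wy": 0,"wz": 0},{"tx": 0,"ty": -3,"tz": 0,"wx": 0,"wy": 0,"wz": 0},{"tx": 0,"ty": -7,"tz": 0,"wx": 0,"wy": 0,"wz": 0},{"tx": 0,"ty": -10,"tz": -3,"wx": 0,"wy": 0,"wz": 0},{"tx": 0,"ty": -10,"tz": -8,"wx": 0,"wy": 0,"wz": 0},{"tx": 0,"ty": -10,"tz": -8,"wx": 0,"wy": 0,"wz": 0}]' --grip 0.65

```text
clock: 15.78
eef_pos: [0.3716, 0.1838, 0.1605]
tool_rot: [-0.502, 0.503, -0.497, 0.497]
force: [0.5, 0.1, 0.1]
opening: 0.0555
```

```bash
python3 - <<'E'
from h import *
t=manip.read_camera("top"); s=manip.read_camera("scene")
a=cv2.resize(t[150:330,150:350,::-1],(800,720))[0:600]; cv2.imwrite("pics/t3.png",a)
hsv=cv2.cvtColor(t,cv2.COLOR_RGB2HSV)
for n,lo,hi in(("green",40,85),("orange",5,22)):
    m=cv2.inRange(hsv,(lo,110,50),(hi,255,255)); m[:150]=0;m[330:]=0;m[:,:150]=0;m[:,270:]=0
    N,_,st,ce=cv2.connectedComponentsWithStats(m)
    for i in range(1,N):
        if st[i,4]>15: print(n,st[i],ce[i].round(1),ray("top",*ce[i],.070).round(4))
for b in("bottle_green","bottle_orange","drawer_front_top"):
    for c in("top","scene"): print(b,c,[(np.round(d["box"]).tolist(),round(d["score"],2)) for d in manip.look_for(b,c)][:2])
cv2.imwrite("pics/s3.png",s[130:330,300:580,::-1].repeat(2,0).repeat(2,1))
for y in(.0,): pass
q=[.5712,.1859,.0108];c,s_=np.cos(q[2]),np.sin(q[2]); U=lambda x,y,z:np.array([q[0]+c*x-s_*y,q[1]+s_*x+c*y,z])
print(U(-.13+.013+.075,.03,0),U(-.13+.013+.075,-.03,0),pose()[0])
E
```

```text
green [186 269  13  12 116] [192.2 274.4] [0.5295 0.2172 0.07  ]
orange [213 269  14  13 122] [219.4 274.9] [0.529  0.1581 0.07  ]
bottle_green top [([187.0, 273.0, 16.0, 11.0], 0.74)]
bottle_green scene [([405.0, 159.0, 18.0, 27.0], 0.69)]
bottle_orange top [([211.0, 271.0, 21.0, 11.0], 0.61)]
bottle_orange scene [([383.0, 167.0, 16.0, 28.0], 0.59)]
drawer_front_top top [([175.0, 242.0, 64.0, 74.0], 0.77)]
drawer_front_top scene [([352.0, 130.0, 83.0, 90.0], 0.66), ([382.0, 168.0, 14.0, 26.0], 0.19)]
[0.52887846 0.21544466 0.        ] [0.52952644 0.15544816 0.        ] [0.37506149 0.18382078 0.16006599]
```

View pics/t3.png

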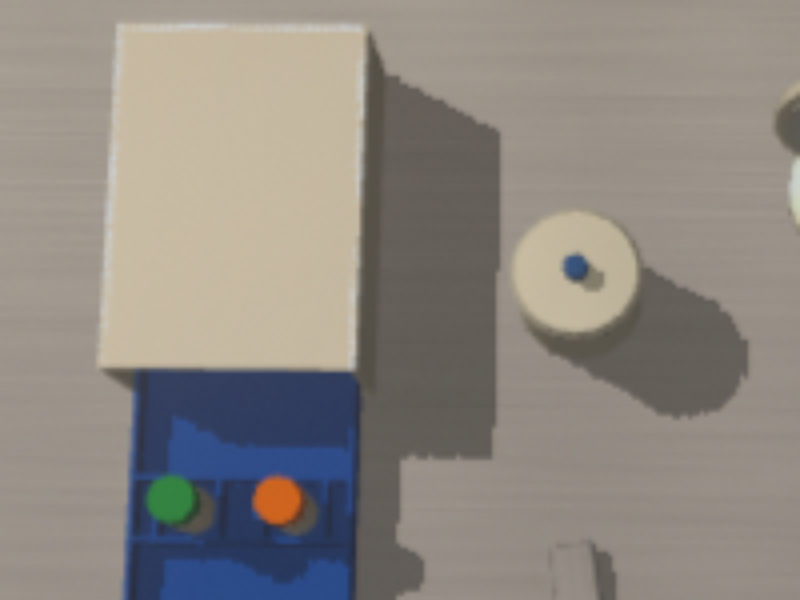

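The green cap is at crop (172,500), in the robot's left cell, and the orange one at (278,500) in the right cell. The drawer is fully out.

```bash
python3 - <<'E'
from h import *
to([.5300,.2165,.055]); print(pose()[0])
E
```

```text
t [-3.11 10.5  15.53] w 
[0.37506149 0.18382078 0.16006599]
```

Request:
arm_command --steps '[{"tx": -1,"ty": 0,"tz": 4,"wx": 0,"wy": 0,"wz": 0},{"tx": -2,"ty": 0,"tz": 8,"wx": 0,"wy": 0,"wz": 0},{"tx": -3,"ty": 0,"tz": 12,"wx": 0,"wy": 0,"wz": 0},{"tx": -3.1,"ty": 0,"tz": 15.5,"wx": 0,"wy": 0,"wz": 0},{"tx": -3.1,"ty": 0,"tz": 15.5,"wx": 0,"wy": 0,"wz": 0},{"tx": -3.1,"ty": 4,"tz": 15.5,"wx": 0,"wy": 0,"wz": 0},{"tx": -3.1,"ty": 7,"tz": 15.5,"wx": 0,"wy": 0,"wz": 0},{"tx": -3.1,"ty": 9,"tz": 15.5,"wx": 0,"wy": 0,"wz": 0},{"tx": -3.1,"ty": 10.5,"tz": 15.5,"wx": 0,"wy": 0,"wz": 0},{"tx": -3.1,"ty": 10.5,"tz": 15.5,"wx": 0,"wy": 0,"wz": 0},{"tx": -3.1,"ty": 10.5,"tz": 15.5,"wx": 0,"wy": 0,"wz": 0}]'

```text
clock: 17.55
eef_pos: [0.5295, 0.2166, 0.0561]
tool_rot: [0.503, -0.502, 0.497, -0.498]
force: [0.4, -1.0, 0.9]
opening: 0.0552
```

Request:
arm_command --steps '[{"tx": 0,"ty": 0,"tz": 0,"wx": 0,"wy": 0,"wz": 0},{"tx": 0,"ty": 0,"tz": 0,"wx": 0,"wy": 0,"wz": 0},{"tx": 0,"ty": 0,"tz": 0,"wx": 0,"wy": 0,"wz": 0},{"tx": 0,"ty": 0,"tz": 0,"wx": 0,"wy": 0,"wz": 0},{"tx": 0,"ty": 0,"tz": 0,"wx": 0,"wy": 0,"wz": 0},{"tx": 0,"ty": 0,"tz": 0,"wx": 0,"wy": 0,"wz": 0}]' --grip 0.1 --grip_force 20

```text
clock: 18.3
eef_pos: [0.5295, 0.2165, 0.0558]
tool_rot: [0.503, -0.502, 0.497, -0.498]
force: [-0.5, 0.4, 5.2]
opening: 0.0249
```

Request:
arm_command --steps '[{"tx": 0,"ty": -0.5,"tz": 0,"wx": 0,"wy": 0,"wz": 0},{"tx": 0,"ty": -1.5,"tz": 0,"wx": 0,"wy": 0,"wz": 0},{"tx": 0,"ty": -3,"tz": 0,"wx": 0,"wy": 0,"wz": 0},{"tx": 0,"ty": -5,"tz": 0,"wx": 0,"wy": 0,"wz": 0},{"tx": 0,"ty": -7,"tz": 0,"wx": 0,"wy": 0,"wz": 0},{"tx": 0,"ty": -9,"tz": 0,"wx": 0,"wy": 0,"wz": 0},{"tx": 0,"ty": -10,"tz": 0,"wx": 0,"wy": 0,"wz": 0},{"tx": 0,"ty": -10,"tz": 0,"wx": 0,"wy": 0,"wz": 0}]'

```text
clock: 19.3
eef_pos: [0.5294, 0.2165, 0.156]
tool_rot: [0.503, -0.502, 0.497, -0.498]
force: [0.8, -0.5, -0.9]
opening: 0.0255
```

```bash
python3 - <<'E'
from h import *
s=manip.read_camera("scene"); cv2.imwrite("pics/s4.png",s[60:260,300:580,::-1].repeat(2,0).repeat(2,1))
g=lambda u,v:(160+(u+.5)/2.4-.5,140+(v+.5)/2.4-.5)
print("mirror lower edge",[ray("top",*g(515,128),z).round(3) for z in(.065,.13,.195)],"upper",[ray("top",*g(515,60),z).round(3) for z in(.065,.13,.195)],"foot front",ray("top",*g(503,190),.01).round(3))
t=manip.read_camera("top"); hsv=cv2.cvtColor(t,cv2.COLOR_RGB2HSV)
m=np.zeros((480,640),np.uint8); m[240:305,340:402]=cv2.inRange(hsv,(95,80,40),(120,255,255))[240:305,340:402]
cs=max(cv2.findContours(m,0,2)[0],key=cv2.contourArea); e=cv2.fitEllipse(cs); C=ray("top",*e[0],.008); print(e,C.round(4))
to([C[0]-.008,C[1],.15]); print(pose()[0])
E
```

```text
mirror lower edge [array([ 0.718, -0.18 ,  0.065]), array([ 0.7  , -0.173,  0.13 ]), array([ 0.682, -0.165,  0.195])] upper [array([ 0.784, -0.181,  0.065]), array([ 0.762, -0.173,  0.13 ]), array([ 0.74 , -0.166,  0.195])] foot front [ 0.671 -0.174  0.01 ]
((373.478271484375, 271.365966796875), (39.48954772949219, 40.141136169433594), 136.38351440429688) [ 0.5483 -0.1832  0.008 ]
t [39.97  0.48  0.73] w 
[0.5288716  0.21641029 0.15477672]
```

View pics/s4.png

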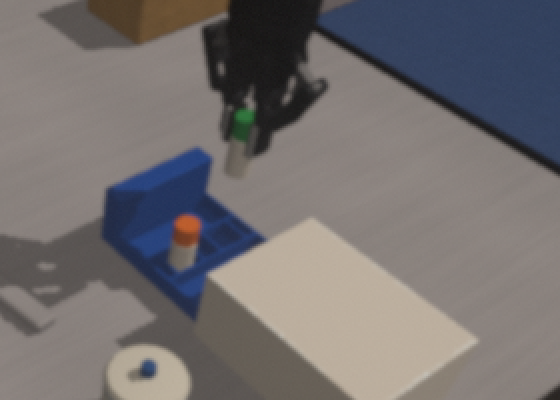

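The green bottle is held upright (crop 240,145) and the orange one is still in its cell (186,240). I carry it over to the coaster.

Request:
arm_command --steps '[{"tx": 1,"ty": 0,"tz": 0,"wx": 0,"wy": 0,"wz": 0},{"tx": 3,"ty": 0,"tz": 0,"wx": 0,"wy": 0,"wz": 0},{"tx": 6,"ty": 0,"tz": 0,"wx": 0,"wy": 0,"wz": 0},{"tx": 9.5,"ty": 0,"tz": 0,"wx": 0,"wy": 0,"wz": 0},{"tx": 13,"ty": 0,"tz": 0,"wx": 0,"wy": 0,"wz": 0},{"tx": 16.5,"ty": 0,"tz": 0.2,"wx": 0,"wy": 0,"wz": 0},{"tx": 20,"ty": 0,"tz": 0.4,"wx": 0,"wy": 0,"wz": 0},{"tx": 23.5,"ty": 0,"tz": 0.6,"wx": 0,"wy": 0,"wz": 0},{"tx": 27,"ty": 0,"tz": 0.7,"wx": 0,"wy": 0,"wz": 0},{"tx": 30.5,"ty": 0,"tz": 0.7,"wx": 0,"wy": 0,"wz": 0},{"tx": 34,"ty": 0,"tz": 0.7,"wx": 0,"wy": 0,"wz": 0},{"tx": 37,"ty": 0,"tz": 0.7,"wx": 0,"wy": 0,"wz": 0},{"tx": 39,"ty": 0,"tz": 0.7,"wx": 0,"wy": 0,"wz": 0},{"tx": 40,"ty": 0,"tz": 0.7,"wx": 0,"wy": 0,"wz": 0},{"tx": 40,"ty": 2.5,"tz": 0.7,"wx": 0,"wy": 0,"wz": 0},{"tx": 40,"ty": 5,"tz": 0.7,"wx": 0,"wy": 0,"wz": 0},{"tx": 40,"ty": 7,"tz": 0.7,"wx": 0,"wy": 0,"wz": 0},{"tx": 40,"ty": 8.5,"tz": 0.7,"wx": 0,"wy": 0,"wz": 0},{"tx": 40,"ty": 9.2,"tz": 0.7,"wx": 0,"wy": 0,"wz": 0},{"tx": 40,"ty": 9.2,"tz": 0.7,"wx": 0,"wy": 0,"wz": 0}]'

```text
clock: 21.9
eef_pos: [0.5404, -0.1834, 0.0633]
tool_rot: [-0.503, 0.503, -0.497, 0.497]
force: [-0.2, 0.2, -0.0]
opening: 0.0256
```

```bash
python3 - <<'E'
from h import *
s=manip.read_camera("scene"); cv2.imwrite("pics/s5.png",cv2.resize(s[190:330,160:340,::-1],None,fx=4,fy=4))
p,r,o=pose(); print(p.round(4),o["opening"],np.round(o["force"],1)); to([.5403,-.1832,.054])
E
```

```text
[ 0.5406 -0.1835  0.0637] 0.02526023238014059 [ 0.3  0.3 -0.2]
t [-0.03  0.97 -0.03] w
```

View pics/s5.png

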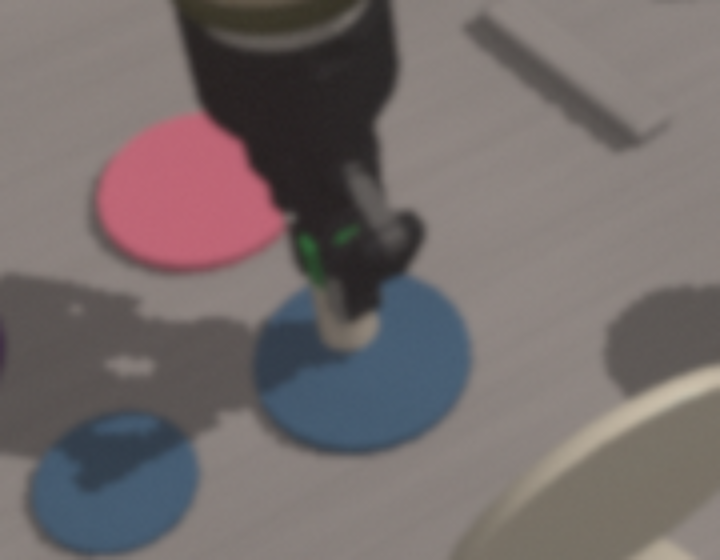

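The bottle is over the large blue coaster, and its base shows at crop (348,335). I lower it in small steps and watch the force.

Request:
arm_command --steps '[{"tx": 0,"ty": 0.3,"tz": 0,"wx": 0,"wy": 0,"wz": 0},{"tx": 0,"ty": 0.6,"tz": 0,"wx": 0,"wy": 0,"wz": 0},{"tx": 0,"ty": 0.7,"tz": 0,"wx": 0,"wy": 0,"wz": 0},{"tx": 0,"ty": 0.8,"tz": 0,"wx": 0,"wy": 0,"wz": 0},{"tx": 0,"ty": 0.8,"tz": 0,"wx": 0,"wy": 0,"wz": 0},{"tx": 0,"ty": 0.8,"tz": 0,"wx": 0,"wy": 0,"wz": 0}]'

```text
clock: 22.7
eef_pos: [0.5404, -0.1834, 0.0554]
tool_rot: [0.503, -0.503, 0.497, -0.497]
force: [0.7, 0.2, -0.4]
opening: 0.0252
```

Request:
arm_command --steps '[{"tx": 0,"ty": 0.05,"tz": 0,"wx": 0,"wy": 0,"wz": 0},{"tx": 0,"ty": 0.1,"tz": 0,"wx": 0,"wy": 0,"wz": 0},{"tx": 0,"ty": 0.1,"tz": 0,"wx": 0,"wy": 0,"wz": 0}]'

```text
clock: 23.08
eef_pos: [0.5403, -0.1834, 0.0543]
tool_rot: [-0.503, 0.503, -0.497, 0.497]
force: [0.8, 0.1, -0.1]
opening: 0.0256
```

Request:
arm_command --steps '[{"tx": 0,"ty": 0.05,"tz": 0,"wx": 0,"wy": 0,"wz": 0},{"tx": 0,"ty": 0.1,"tz": 0,"wx": 0,"wy": 0,"wz": 0},{"tx": 0,"ty": 0.1,"tz": 0,"wx": 0,"wy": 0,"wz": 0}]'

```text
clock: 23.45
eef_pos: [0.5404, -0.1835, 0.0539]
tool_rot: [0.503, -0.503, 0.497, -0.498]
force: [-1.2, 0.5, 5.3]
opening: 0.0252
```

Request:
arm_command --steps '[{"tx": 0,"ty": 0,"tz": 0,"wx": 0,"wy": 0,"wz": 0},{"tx": 0,"ty": 0,"tz": 0,"wx": 0,"wy": 0,"wz": 0},{"tx": 0,"ty": 0,"tz": 0,"wx": 0,"wy": 0,"wz": 0},{"tx": 0,"ty": 0,"tz": 0,"wx": 0,"wy": 0,"wz": 0},{"tx": 0,"ty": -2,"tz": 0,"wx": 0,"wy": 0,"wz": 0},{"tx": 0,"ty": -5,"tz": 0,"wx": 0,"wy": 0,"wz": 0},{"tx": 0,"ty": -9,"tz": 0,"wx": 0,"wy": 0,"wz": 0},{"tx": 0,"ty": -13,"tz": -3,"wx": 0,"wy": 0,"wz": 0},{"tx": 0,"ty": -16,"tz": -8,"wx": 0,"wy": 0,"wz": 0},{"tx": 0,"ty": -16,"tz": -13,"wx": 0,"wy": 0,"wz": 0},{"tx": 0,"ty": -16,"tz": -15,"wx": 0,"wy": 0,"wz": 0},{"tx": 0,"ty": -16,"tz": -15,"wx": 0,"wy": 0,"wz": 0}]' --grip 0.6

```text
clock: 24.95
eef_pos: [0.3896, -0.185, 0.2137]
tool_rot: [0.502, -0.502, 0.498, -0.498]
force: [0.2, -0.1, -0.1]
opening: 0.0512
```

```bash
python3 - <<'E'
from h import *
t=manip.read_camera("top"); cv2.imwrite("pics/t6.png",cv2.resize(t[140:360,160:490,::-1],None,fx=2.4,fy=2.4))
hsv=cv2.cvtColor(t,cv2.COLOR_RGB2HSV)
m=cv2.inRange(hsv,(40,110,50),(85,255,255)); M=cv2.moments(m[200:330,330:420]); print("green cap",ray("top",330+M["m10"]/M["m00"],200+M["m01"]/M["m00"],.070).round(4))
for n in("mirror","cup","thermo_case","drawer_front_top","bottle_orange"): manip_=manip.look_for(n,"top"); print(n,manip_[:1])
E
```

```text
green cap [ 0.5391 -0.1831  0.07  ]
mirror [{'box': [343.2, 167.3, 63.4, 50.7], 'score': 0.73}]
cup [{'box': [277.8, 205.3, 35.7, 33.1], 'score': 0.92}]
thermo_case [{'box': [284.5, 284.5, 20.4, 53.9], 'score': 0.71}]
drawer_front_top [{'box': [174.1, 241.8, 63.8, 74.5], 'score': 0.72}]
bottle_orange []
```

View pics/t6.png

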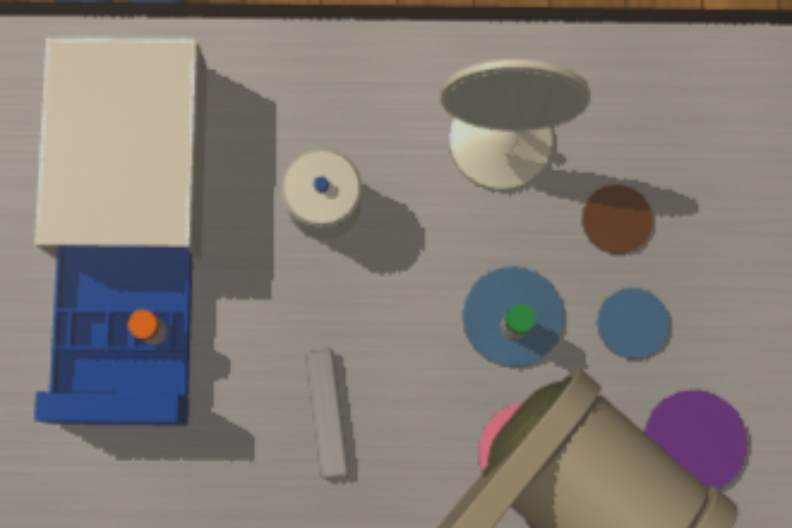

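The green-capped bottle stands on the large blue coaster (crop 519,318). The drawer is wide open, the orange bottle is in its cell, and the cup, mirror and thermometer case sit at the same pixels as before.

```bash
python3 -c "
from bench import manip
print(manip.hand_in())"
```

```text
the job is handed in; nothing more can be done
None
```

The job is done and handed in at about 25 s of the 64 s allowed; the hand-in reports no verdict.

- **Drawer:** I pressed it 2 mm deeper each time, backing off after each press. It let go at roughly 13 mm in, and contact forces in the readings stayed around 5 N. I then gripped it over the top of its front and pulled it about 130 mm open, to about the stop.
- **Bottle:** I lifted the green-capped bottle out of the left cell and lowered it onto the larger blue coaster until the force showed contact at about 5 N. Then I let go.
- **Last checks:** The final top picture puts the green cap at (0.539, -0.183). That is about 9 mm from the coaster centre at (0.548, -0.183), with up to 35 mm allowed, and the bottle is upright. The drawer was still wide open, and the cup, mirror and thermometer case looked unmoved. The gripper was clear of everything.
- **One disagreement:** The network did not report the orange bottle in that last picture, but it is plainly visible in its cell.

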